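# Pack the blue-iced gingerbread bar into the gift tray with sprung tongs

## Task

Using the sprung tongs, and never touching the gingerbread with the gripper itself, lift the blue-iced gingerbread bar out of the grooved rack, stand it on the open bench and tip it onto its back so that its icing faces up. Then take it again with the tongs across its width, lay it flat in the empty bay of the kraft tray without dropping it, icing still up, and lay the tongs down on the bench clear of tray, rack and gingerbread. Leave the other bars, the ribbon spool and the scissors where they are.

Things in the scene. Friction and masses are not known exactly. Their poses are not given: they have to be found in the camera images.
- blue_bar: Target: the only bar with blue icing (white snowflakes; blue also runs 7 mm over the edges next to the iced face). Box 90 x 24 x 46 mm, 50 g. Origin at its centre; x along the 90 mm length, iced face looks to +y (24 mm thick along y), z along the 46 mm width. Starts standing on a long edge in a rack groove, z up. Topples if pushed near its top edge.
- red_bar: Same size and frame as the blue bar, red icing; stands in another groove of the rack. Leave it.
- white_bar: Same size and frame as the blue bar, white icing; stands in another groove of the rack. Leave it.
- rack: Fixed beech board 116 x 180 x 20 mm, origin at the centre of its underside. Three grooves run right through along x, at y = -62, 0, +62 mm, each 28 mm wide, their floor 8 mm above the bench; the wood between stands 20 mm high. Bars stand out 34 mm above it.
- tray: Fixed kraft card tray 110 x 224 mm, origin at the centre of its underside. Floor 2 mm, rim and dividers 10 mm high; three bays at y = -74, 0, +74 mm, each 104 mm along x and 70 mm along y inside. Two bays hold a bar, one is empty.
- liner: White paper sheet 98 x 64 mm (too thin to matter) in the empty bay: marks its centre on the tray floor, 2 mm above the bench. x along the 104 mm of the bay, the same as the tray's x; the bar lies lengthwise along it, either way round.
- green_bar: Bar with green icing lying in a bay, icing up: 90 (x) x 46 (y) x 24 (z) mm, origin at its centre. Leave it.
- yellow_bar: Bar with yellow icing lying in a bay, icing up: 90 (x) x 46 (y) x 24 (z) mm, origin at its centre. Leave it.
- tongs: U-shaped steel tongs, teal silicone grips and tips, lying on edge, 24 mm high, 90 g. Origin on the bench at mid-width where the bow ends; x points to the tips, z up. Swelled grips 50 to 90 mm ahead, widest near 72 mm, where they are taken: 63 mm over the outsides at rest; tips 129 to 171 mm ahead, 79 mm apart inside at their ends at rest. Squeezed to 57 mm at the grips the tips are 66 mm apart, to 48 mm 46, to 39 mm 24.
- tongs_left (a joint): How far each tong arm is squeezed, rad: 0 sprung open, 0.09 when the tips are 48 mm apart, 0.18 shut (arms parallel, tips 18 mm apart). Both arms move alike. The spring presses back with about 2.7 N at the grips when open, 7 N shut; a squeeze of 25 to 45 N holds a bar firmly, best with the tips well over its middle.
- spool: Spool of red ribbon, 104 x 132 x 32 mm, on the bench. Leave it.
- shears: Red-handled scissors, 87 x 199 x 9 mm, on the bench. Leave them.

How it is judged (in metres and radians):
On the way, in this order (a step that is already met when the one before it is completed fails the run):
1. the tongs hold the blue bar clear above the rack (height (world z) of blue_bar above 0.043 m and contact force between tongs and blue_bar above 0.5 N), for 0.1 s.
2. the blue bar lies on its back on the open bench, icing up, let go by the tongs (angle between blue_bar's own y axis and vertical below 0.1 rad and height (world z) of blue_bar below 0.0135 m and contact force between tongs and blue_bar below 0.05 N and linear speed of blue_bar below 0.02 m/s), for 0.1 s.
3. the tongs lift the blue bar again, icing up (height (world z) of blue_bar above 0.021 m and angle between blue_bar's own y axis and vertical below 0.4 rad and contact force between tongs and blue_bar above 0.5 N), for 0.1 s.
At the end, for the whole second after the job is handed in: The blue bar lies flat (within 6 degrees), icing up, on the floor of the empty bay, inside its walls (10 mm lengthwise, 15 mm across, 14 degrees); the tongs lie on edge on the bench, touching no bar, tray or rack; bar and tongs at rest (angle between blue_bar's own y axis and vertical below 0.1 rad and x of blue_bar in the frame of liner between -0.01 and 0.01 m and y of blue_bar in the frame of liner between -0.015 and 0.015 m and angle between the x axis of blue_bar and the x axis of liner, either way round below 0.25 rad and z of blue_bar in the frame of liner below 0.0145 m and height (world z) of tongs below 0.004 m and angle between tongs's own z axis and vertical below 0.08 rad and contact force between tongs and blue_bar below 0.05 N and contact force between tongs and tray below 0.05 N and contact force between tongs and rack below 0.05 N and contact force between tongs and red_bar below 0.05 N and contact force between tongs and white_bar below 0.05 N and contact force between tongs and green_bar below 0.05 N and contact force between tongs and yellow_bar below 0.05 N and linear speed of each of blue_bar, tongs below 0.02 m/s).
It fails at once if the gripper or arm touches the blue bar (contact force between any of the fingers, the arm and blue_bar above 0.3 N).
It fails at once if the blue bar is dropped (falls freely faster than 0.8 m/s, about 33 mm) (linear speed of blue_bar above 0.8 m/s and contact force between tongs and blue_bar below 0.02 N).
It fails at once if another bar is moved by more than 15 mm (distance of any of red_bar, white_bar, green_bar, yellow_bar from where it was at the start of the episode above 0.015 m).
It fails at once if the ribbon spool or the scissors are moved by more than 30 mm (distance of any of spool, shears from where it was at the start of the episode above 0.03 m).
It also fails if it takes over 58 s, if anything falls off the work surface, if the arm or the gripper's body presses on something with over 40 N, if the wrist force passes 120 N, or if a joint passes its speed limit or range.

## Robot

A 6-joint arm with a two-finger parallel gripper is mounted at the origin on a cart in front of the work surface, level with it; the furniture and walls round the work are solid. World frame = base frame: x ahead of the robot, y to its left, z up, the work surface at z = 0. Lengths are in m, angles in degrees, forces in N, time in s.
With the tool pointing down it reaches from about 0.25 to 0.725 m from the base axis. Payload 9.7 kg.
Tool frame: the origin (TCP) lies midway between the tips of the shut fingers; the grasp point (between the pads) lies 19 mm behind it; z points along the fingers, y is the line along which they close (so a half turn about z gives the same grasp; the last joint's range is limited). The gripper opens to 85 mm and grips with 20 to 120 N. Pads are 22 mm wide; open, the fingers measure 114 mm over their backs; the gripper's body (76 mm by 85 mm) begins 54 mm behind the grasp point. The pads swing forward as they close: fully open they stand 13 mm farther back than shut.
Start: joints at [-70.302, 4.979, 10.078, 95.1, 0, 90], TCP at [0.185, -0.518, 0.231] pointing down, gripper open.
Joint ranges: [-179.16, 179.16], [-48.56, 103.87], [-65.8, 70.77], [-126.05, 130.52], [-82.76, 87.17], [-180, 180]. Speed limits (degrees/s): [127.2, 127.2, 147.25, 180, 180, 180].

## Interface

Orientations are given as [roll, pitch, yaw] about the fixed x, y, z axes, in that order (R = Rz(yaw) Ry(pitch) Rx(roll)).
In Python, from workcell import bot gives the robot as it stands. The module is installed in compiled form; this text tells all that it offers.
- The arm moves only by the tool send_rows, never from a script. Its argument "moves" is one flat list of numbers, 7 for each row, row after row: the shift along the world's x, y, z normalised to -1 to 1, where 1 is 0.025 m, then the turn, a rotation vector about the world's x, y, z normalised to -1 to 1, where 1 is 0.15 rad, then the closure, from -1 (fully open) to 1 (shut), so that 0 is half open. A call has 1 to 8 rows; each row shifts and turns the commanded pose from where the row before left it; what a row does not reach is not made up. A row lasts 1/8 s, in which the tool goes at most 62.5 mm and 10.7 degrees, less where a joint would pass 70% of its speed; a pose out of reach is approached as far as the arm can. A call with a number of a shift or a turn outside -1 to 1 is refused whole. A call with a gripper value outside its range is refused whole. The fingers move at their own pace and stop on an object; "squeeze" is the grip in N (left out, the last holds). Time passes only in rows, so rows that do not move let the fingers close. It gives the time, the measured TCP pose, the force, the opening and the grip force at its end, in the units of the state.
- bot.get_obs(): the state, without advancing time (a new reading comes with each control period).
- bot.camera(name): name is "scene" or "top"; returns a dict with "color" (420x560x3 uint8, red, green, blue), "camera_matrix" (3x3 intrinsics, pixels), "D" ([k1, k2, p1, p2, k3] as OpenCV has them; the pictures are not rectified), "R" (3x3) and "t" (3): a world point X has camera coordinates R X + t. Camera axes: x right, y down, z forward; pixel columns grow to the right and rows downward; lengths in m; the calibration is good to about 2 mm. A picture is of the moment at which its call begins. There is no depth.
- bot.job_done(): hands the job in; it is judged then, once.
Trained networks look in the newest picture that a camera, given by its name, has taken for a name from the list of things; names that differ only in an ending like _2 or _b are one class to them, and where a whole thing is asked for, a point or a joint stands for the part that bears it (a point fixed in the world has none). Each returns a list of dicts, best first, with "p" (0 to 1); they miss things now and then, are a little off and sometimes report something else, mostly with a low value. They report only what shows in the picture. A call takes as long as a camera call.
- bot.boxes_of(camera, query): "extent" ([left, top, right, bottom] in pixels, round what is visible of it).
- bot.trace(camera, query): "region" (420x560 bool, what is visible of it) and "extent" ([left, top, right, bottom] in pixels, round what is visible of it).
- bot.landmark_of(camera, query): "pixel" ([column, row] in pixels: a listed point, or the origin of a listed thing).
The state is a dict: "time": time; "q": joint angles; "qd": joint speeds; "joint_efforts": joint torques, N m; "ee_pos": TCP position; "tcp_rot": TCP orientation; "wrist_force": force on the tool from outside, world axes, zero at the start; "torque": the same for the moment, N m; "opening": finger opening in m; "grasp_force": force on a finger pad.
Only numpy, scipy, OpenCV 4.12 (cv2) and the standard library are available. Lean on these libraries where they do the work, as an engineer would, in place of code of your own. Each camera call takes 0.05 s, during which the arm holds its last target. There are 200 camera calls.

## Working session

There is one attempt and no reset: what is moved stays moved. The work goes in short steps, Python scripts to look and compute and a tool call to move; the robot and the scene stay as the last step left them, time stands still between calls to the robot, and variables do not carry over. Pictures are saved under pics/ and viewed, at most 10 in all, crops included, and the job is handed in when it is done.

Besides the shell and the picture viewer there is one more tool, called by a JSON object that holds its "method" and its "body", one argument or row to a line. send_rows: Moves the arm, as the interface text tells. Its arguments: {"type":"object","properties":{"moves":{"type":"array"},"squeeze":{"type":"number"}},"required":["moves"]}

```bash
mkdir -p pics
cat > h.py <<'E'
import numpy as np, cv2
from workcell import bot
def proj(c,X):
    r,_=cv2.Rodrigues(c["R"]); p,_=cv2.projectPoints(np.array(X,float).reshape(-1,3),r,np.array(c["t"],float),np.array(c["camera_matrix"],float),np.array(c["D"],float)); return p[:,0]
def ray(c,px):
    u=cv2.undistortPoints(np.array(px,float).reshape(-1,1,2),np.array(c["camera_matrix"],float),np.array(c["D"],float))[:,0]
    R=np.array(c["R"]);d=np.c_[u,np.ones(len(u))]@R; o=-R.T@np.array(c["t"]); return o,d
def at(c,px,z):
    o,d=ray(c,px); return o+d*((z-o[2])/d[:,2])[:,None]
def tri(c1,p1,c2,p2):
    o1,d1=ray(c1,p1);o2,d2=ray(c2,p2);a=d1[0]/np.linalg.norm(d1[0]);b=d2[0]/np.linalg.norm(d2[0])
    s=np.linalg.lstsq(np.c_[a,-b],o2-o1,rcond=None)[0]; x=o1+a*s[0];y=o2+b*s[1]; return (x+y)/2,np.linalg.norm(x-y)
def save(c,n): cv2.imwrite(n,c["color"][:,:,::-1])
E
python3 - <<'E'
from h import *
C={n:bot.camera(n) for n in("scene","top")}
np.set_printoptions(precision=3,suppress=True)
for n,c in C.items():
    save(c,f"pics/{n}0.png"); print(n,-np.array(c["R"]).T@c["t"],c["camera_matrix"][0])
for q in["blue_bar","red_bar","white_bar","rack","tray","liner","green_bar","yellow_bar","tongs","spool","shears"]:
    L={}
    for n,c in C.items():
        l=bot.landmark_of(n,q); L[n]=l[0]["pixel"] if l else None; print(q,n,[(np.round(a["pixel"]),round(a["p"],2)) for a in l[:2]], at(c,[L[n]],0)[0] if l else None)
    if all(v is not None for v in L.values()): print("   tri",tri(C["scene"],[L["scene"]],C["top"],[L["top"]]))
print(bot.get_obs())
E
```

```text
scene [-0.359  1.093  0.621] [511.121   0.    281.999]
top [ 0.323 -0.01   1.077] [378.928   0.    274.374]
blue_bar scene [(array([192., 234.]), 0.75), (array([205., 297.]), 0.75)] [0.646 0.205 0.   ]
blue_bar top [(array([188., 164.]), 0.79)] [0.606 0.26  0.   ]
   tri (array([0.597, 0.251, 0.032]), np.float64(0.0033619203789865544))
red_bar scene [(array([155., 245.]), 0.73), (array([314., 227.]), 0.16)] [0.675 0.316 0.   ]
red_bar top [(array([145., 164.]), 0.9)] [0.613 0.387 0.   ]
   tri (array([0.601, 0.371, 0.044]), np.float64(0.0007308484935536675))
white_bar scene [(array([174., 242.]), 0.93), (array([154., 246.]), 0.41)] [0.645 0.273 0.   ]
white_bar top [(array([170., 162.]), 0.74)] [0.615 0.312 0.   ]
   tri (array([0.608, 0.304, 0.024]), np.float64(0.001926303381004391))
rack scene [(array([170., 248.]), 0.9)] [0.627 0.304 0.   ]
rack top [(array([171., 166.]), 0.64), (array([147., 161.]), 0.54)] [0.602 0.31  0.   ]
   tri (array([0.606, 0.313, 0.007]), np.float64(0.014156568596175052))
tray scene [(array([305., 195.]), 0.65)] [ 0.552 -0.226  0.   ]
tray top [(array([36
[... 1074 characters left out ...]
), np.float64(0.002224767076393821))
shears scene [(array([313., 230.]), 0.26)] [ 0.375 -0.012  0.   ]
shears top [(array([433., 233.]), 0.78)] [ 0.39  -0.444  0.   ]
   tri (array([ 0.495, -0.419, -0.159]), np.float64(0.2554435313821418))
{'time': 1.2, 'q': array([-70.303,   4.979,  10.077,  95.1  ,  -0.002,  90.001]), 'qd': array([-0.028, -0.033, -0.09 ,  0.058, -0.016, -0.033]), 'joint_efforts': array([  0.001, -52.01 ,  46.486,   0.002,  -0.   ,  -0.   ]), 'ee_pos': array([ 0.185, -0.518,  0.231]), 'tcp_rot': array([-179.998,    0.002,   19.696]), 'wrist_force': array([-0.992,  0.498,  1.259]), 'torque': array([-0.04 , -0.03 ,  0.062]), 'grasp_force': 0.0, 'opening': 0.08582249373283993}
```

Run:
```python
import cv2
for n,b in(("top",(90,100,480,300)),("scene",(110,140,400,330))):
    i=cv2.imread(f"pics/{n}0.png")[b[1]:b[3],b[0]:b[2]]; cv2.imwrite(f"pics/{n}0c.png",cv2.resize(i,None,fx=2,fy=2,interpolation=cv2.INTER_CUBIC))
```

```text
(no output)
```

View pics/top0c.png

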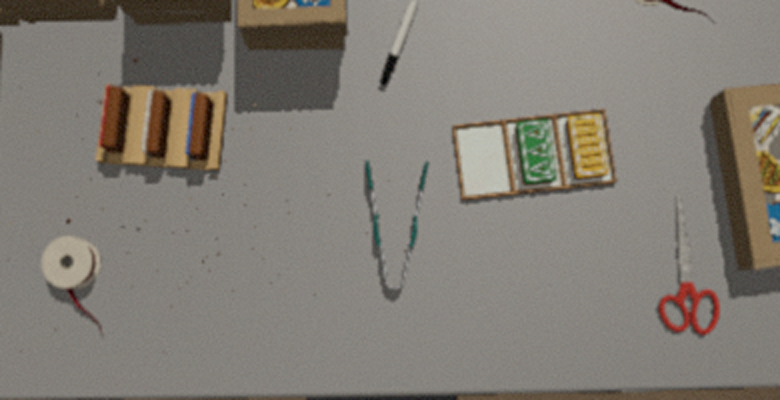

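View pics/scene0c.png

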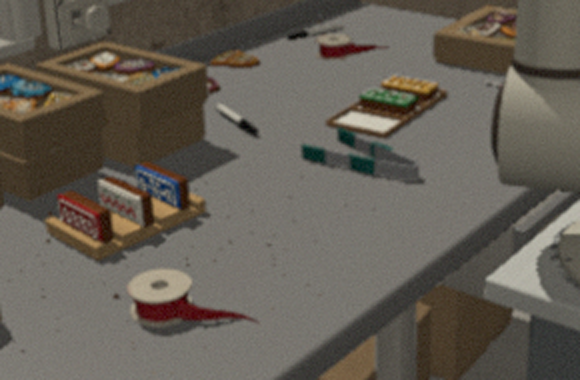

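The pictures show the blue bar rightmost in the rack (top ≈(188,164)), its icing towards +y. The tongs' bow is at about (286,245), with tips near (273,181) and (302,181). The empty bay is the left one of the tray, at about (330,178). Next I fit the poses with masks from both views.

```bash
cat > fit.py <<'E'
from h import *
from scipy.optimize import minimize
def box(p,d,zc):
    x,y,yaw=p[:3]; s=np.array([[a,b,c] for a in(-1,1) for b in(-1,1) for c in(-1,1)])*np.array(d)/2
    c,n=np.cos(yaw),np.sin(yaw); return s@np.array([[c,n,0],[-n,c,0],[0,0,1]])+[x,y,zc]
def dense(c,X,S=4):
    m=np.zeros((420*S,560*S),np.uint8); h=cv2.convexHull((proj(c,X)*S+S/2).astype(np.float32)).astype(np.int32); cv2.fillConvexPoly(m,h,1); return cv2.resize(m.astype(np.float32),(560,420),interpolation=cv2.INTER_AREA)
def fit(C,M,x0,d,zc,freez=False):
    def f(p):
        z=zc+(p[3] if freez else 0); e=0
        for n in M:
            a=dense(C[n],box(p,d,z)); e+=1-np.minimum(a,M[n]).sum()/np.maximum(a,M[n]).sum()
        return e
    x0=list(x0)+([0] if freez else [])
    sx=np.array([x0]+[np.array(x0)+np.eye(len(x0))[i]*[.01,.01,.08,.008][i] for i in range(len(x0))])
    r=minimize(f,x0,method="Nelder-Mead",options=dict(initial_simplex=sx,maxiter=150,xatol=2e-4,fatol=1e-4)); return r.x,r.fun
E
python3 - <<'E'
from fit import *
np.set_printoptions(precision=4,suppress=True)
C={n:bot.camera(n) for n in("scene","top")}
def masks(q,ns=("scene","top"),box=None):
    M={}
    for n in ns:
        t=[a for a in bot.trace(n,q)]
        if t: M[n]=t[0]["region"].astype(np.float32); print(q,n,round(t[0]["p"],2),t[0]["extent"],M[n].sum())
    return M
M=masks("blue_bar"); 
for fz in(0,1): print("blue",fit(C,M,(.602,.25,0),(.09,.024,.046),.031,fz))
for n in M: print(n,fit(C,{n:M[n]},(.602,.25,0),(.09,.024,.046),.031))
M=masks("white_bar"); print(fit(C,M,(.602,.31,0),(.09,.024,.046),.031))
M=masks("tray"); print("tray",fit(C,M,(.56,-.235,.0),(.11,.224,.010),.005))
M=masks("liner"); 
for fz in(0,1): print("liner",fit(C,M,(.557,-.157,.0),(.098,.064,.0002),.002,fz))
M=masks("rack"); print("rack*",fit(C,M,(.604,.31,.0),(.116,.18,.020),.010))
M=masks("tongs",("top",)); np.save("tm.npy",M["top"])
v,u=np.nonzero(M["top"]); P=at(C["top"],np.c_[u,v],.018)[:,:2]
print(P.min(0),P.max(0))
for x0 in np.arange(.37,.56,.01):
    s=P[abs(P[:,0]-x0)<.005]
    if len(s): print(round(x0,3),s[:,1].min(),s[:,1].max(),s[:,1].max()+s[:,1].min(),len(s))
E
```

```text
blue_bar scene 0.81 [177.6, 222.8, 203.9, 248.5] 408.0
blue_bar top 0.74 [183.2, 145.8, 194.7, 179.0] 365.0
blue (array([ 0.6025,  0.2461, -0.0616]), np.float64(0.40939176082611084))
blue (array([ 0.6028,  0.2461, -0.0445, -0.002 ]), np.float64(0.4024081230163574))
scene (array([ 0.5952,  0.2496, -0.1232]), np.float64(0.24599486589431763))
top (array([ 0.6018,  0.2458, -0.0048]), np.float64(0.14092862606048584))
white_bar scene 0.67 [160.5, 227.9, 187.3, 254.0] 459.0
white_bar top 0.8 [162.7, 142.8, 174.6, 179.6] 410.0
(array([ 0.6071,  0.3082, -0.0547]), np.float64(0.3023488521575928))
tray scene 0.73 [274.8, 184.8, 330.2, 208.2] 143.0
tray top 0.77 [315.8, 159.1, 398.1, 198.3] 334.0
tray (array([ 0.5568, -0.2303,  0.0839]), np.float64(1.7407891750335693))
liner scene 0.73 [277.7, 192.5, 308.1, 204.6] 143.0
liner top 0.73 [320.0, 162.6, 346.7, 198.2] 717.0
liner (array([ 0.5523, -0.1596,  0.0825]), np.float64(0.43592363595962524))
liner (array([ 0.5495, -0.1583,  0.0934,  0.0054]), np.float64(0.4334614872932434))
rack scene 0.88 [130.1, 232.1, 212.8, 269.0] 927.0
rack top 0.71 [137.2, 141.0, 205.6, 186.9] 1231.0
rack* (array([ 0.6082,  0.3086, -0.0835]), np.float64(1.0491971969604492))
tongs top 0.81 [274.1, 181.5, 296.7, 219.3] 47.0
[ 0.4343 -0.0602] [0.5386 0.0065]
0.43 -0.05377159334578744 -0.05377159334578744 -0.10754318669157488 1
0.44 -0.059611623183354445 -0.0033794765677662587 -0.0629910997511207 9
0.45 -0.059922366900612596 -0.0034911601775405813 -0.06341352707815318 12
0.46 -0.06015650524871311 -0.05718768828256915 -0.11734419353128225 5
0.51 0.0008857410511405612 0.003777627903822479 0.00466336895496304 4
0.52 0.0035091559271419968 0.006510070609497641 0.010019226536639638 8
0.53 0.0033475263146625946 0.006299649145439802 0.009647175460102396 6
0.54 0.006088539575812178 0.006141382023429705 0.012229921599241883 2
```

Run:
```python
from h import *
np.set_printoptions(precision=4,suppress=True)
C={n:bot.camera(n) for n in("scene","top")}
for n,b in(("top",(262,172,312,250)),("scene",(250,195,330,240))):
    c=C[n]; hsv=cv2.cvtColor(c["color"],cv2.COLOR_RGB2HSV); m=((hsv[:,:,0]>72)&(hsv[:,:,0]<100)&(hsv[:,:,1]>90)).astype(np.uint8)
    k=np.zeros_like(m); k[b[1]:b[3],b[0]:b[2]]=1; m*=k
    N,L,S,ce=cv2.connectedComponentsWithStats(m,connectivity=8)
    for i in range(1,N):
        if S[i,4]>5:
            v,u=np.nonzero(L==i); P=at(c,np.c_[u,v],.018)
            print(n,S[i],ce[i],P.mean(0)[:2],"ext",P.min(0)[:2],P.max(0)[:2])
c=C["top"]; g=cv2.cvtColor(c["color"],cv2.COLOR_RGB2GRAY)
print("px x 0.1:",proj(c,[[.45,-.03,.018],[.46,-.03,.018]]))
i=c["color"][172:252,255:315]; cv2.imwrite("pics/t1.png",cv2.resize(i[:,:,::-1],None,fx=7,fy=7,interpolation=cv2.INTER_NEAREST))
```

```text
top [273 182   3  12  16] [274.  187.5] [0.5284 0.0063] ext [0.5125 0.0036] [0.5444 0.009 ]
top [300 188   2   7   7] [300.5714 191.    ] [ 0.5167 -0.069 ] ext [ 0.5081 -0.0704] [ 0.5253 -0.0671]
top [277 208   3  15  23] [277.7826 215.6522] [ 0.4476 -0.0029] ext [ 0.4296 -0.0061] [ 0.4693 -0.0006]
top [295 209   3  14  17] [296.4706 215.5882] [ 0.4467 -0.0554] ext [ 0.4287 -0.0574] [ 0.4654 -0.0508]
scene [280 204   7   9  43] [283.0465 208.1628] [ 0.5186 -0.0607] ext [ 0.4931 -0.0823] [ 0.5467 -0.0399]
scene [262 213  10   8  60] [266.4167 216.4833] [0.5206 0.0186] ext [0.4935 0.0014] [0.5478 0.0371]
scene [296 212   1   6   6] [296.  214.5] [ 0.4573 -0.0434] ext [ 0.4464 -0.0588] [ 0.4683 -0.0282]
scene [286 218  11   9  74] [291.     221.9595] [0.4376 0.009 ] ext [ 0.4118 -0.0113] [0.4663 0.0287]
px x 0.1: [[287.398  214.6077]
 [287.3149 211.0826]]
```

View pics/t1.png

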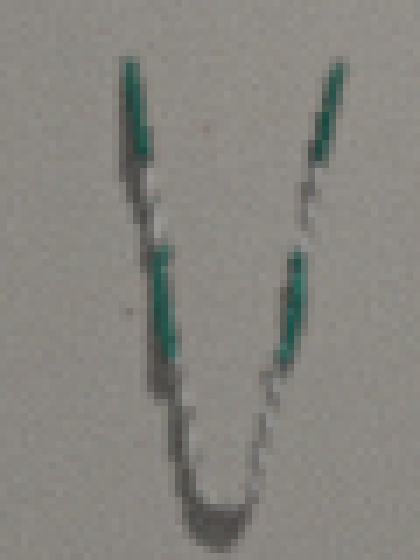

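The tongs' axis has a yaw of about -0.03, with the grips' widest point near (0.450, -0.030). I'm moving there now.

{"method": "send_rows", "body": {
  "moves": [0.53,0.98,-0.1,0,0,-0.125,-1,0.53,0.98,-0.1,0,0,-0.125,-1,0.53,0.98,-0.1,0,0,-0.125,-1,0.53,0.98,-0.1,0,0,-0.125,-1,0.53,0.98,-0.1,0,0,-0.125,-1,0.53,0.98,-0.1,0,0,-0.125,-1,0.53,0.98,-0.1,0,0,-0.125,-1,0.53,0.98,-0.1,0,0,-0.125,-1]
}}

```text
time: 2.95
ee_pos: [0.2917, -0.321, 0.2113]
tcp_rot: [180.0, -0.0, 11.1]
wrist_force: [-0.4, 0.3, 0.1]
opening: 0.0856
grasp_force: 0.0
```

{"method": "send_rows", "body": {
  "moves": [0.53,0.98,-0.1,0,0,-0.125,-1,0.53,0.98,-0.1,0,0,-0.125,-1,0.53,0.98,-0.1,0,0,-0.125,-1,0.53,0.98,-0.1,0,0,-0.125,-1,0.53,0.98,-0.1,0,0,-0.125,-1,0.53,0.98,-0.1,0,0,-0.125,-1,0.53,0.98,-0.1,0,0,-0.125,-1,0.53,0.98,-0.1,0,0,-0.125,-1]
}}

```text
time: 3.95
ee_pos: [0.3977, -0.125, 0.1913]
tcp_rot: [180.0, -0.0, 2.5]
wrist_force: [0.3, 0.6, -0.9]
opening: 0.0856
grasp_force: 0.0
```

{"method": "send_rows", "body": {
  "moves": [0.53,0.97,-0.5,0,0,-0.125,-1,0.53,0.97,-0.5,0,0,-0.125,-1,0.53,0.97,-0.5,0,0,-0.125,-1,0.53,0.97,-0.5,0,0,-0.125,-1,0,0,-1,0,0,0,-1,0,0,-0.5,0,0,0,-1]
}}

```text
time: 4.7
ee_pos: [0.4499, -0.0285, 0.1026]
tcp_rot: [-180.0, 0.1, -1.7]
wrist_force: [-0.6, -1.0, -0.1]
opening: 0.0853
grasp_force: 0.0
```

{"method": "send_rows", "body": {
  "moves": [0,-0.04,-1,0,0,0,-1,0,0,-1,0,0,0,-1,0,0,-1,0,0,0,-1,0,0,-0.7,0,0,0,-1,0,0,-0.32,0,0,0,-1,0,0,0,0,0,0,-0.33,0,0,0,0,0,0,-0.33,0,0,0,0,0,0,-0.33],
  "squeeze": 35
}}

```text
time: 5.7
ee_pos: [0.4512, -0.0299, 0.0044]
tcp_rot: [180.0, -0.1, -1.8]
wrist_force: [-0.3, -0.9, 5.9]
opening: 0.0569
grasp_force: 4.1
```

{"method": "send_rows", "body": {
  "moves": [0,0,0.1,0,0,0,-0.123,0,0,0,0,0,0,-0.123,0,0,0.4,0,0,0,-0.123,0,0,1,0,0,0,-0.123,0,0,1,0,0,0,-0.123,0,0,1,0,0,0,-0.123,0,0,0,0,0,0,-0.123]
}}

```text
time: 6.58
ee_pos: [0.4515, -0.0299, 0.0928]
tcp_rot: [180.0, -0.2, -1.8]
wrist_force: [-0.0, 0.5, -1.0]
opening: 0.0482
grasp_force: 4.9
```

Run:
```python
from h import *
for n,b in(("top",(255,165,325,255)),("scene",(235,150,335,250))):
    c=bot.camera(n); cv2.imwrite(f"pics/g_{n}.png",cv2.resize(c["color"][b[1]:b[3],b[0]:b[2],::-1],(b[2]*4-b[0]*4,b[3]*4-b[1]*4),interpolation=cv2.INTER_CUBIC))
a=cv2.imread("pics/g_top.png");s=cv2.imread("pics/g_scene.png");o=np.zeros((400,680,3),np.uint8);o[:360,:280]=a;o[:,280:]=s;cv2.imwrite("pics/g.png",o)
```

```text
(no output)
```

View pics/g.png

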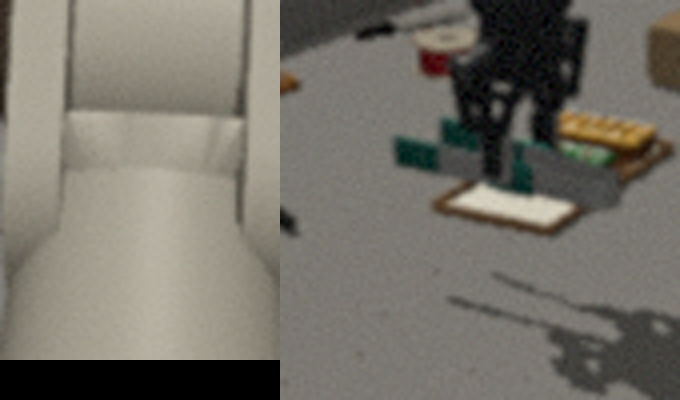

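The scene view shows the tongs held level above the bench, with the tips at crop (415,150), about px (269,187). Next I check their pose against the kinematics.

```bash
cat > tipc.py <<'E'
from h import *
def teal(c):
    hsv=cv2.cvtColor(c["color"],cv2.COLOR_RGB2HSV); m=((hsv[:,:,0]>72)&(hsv[:,:,0]<100)&(hsv[:,:,1]>90)).astype(np.uint8)
    N,L,S,ce=cv2.connectedComponentsWithStats(m,connectivity=8)
    return [(S[i],ce[i]) for i in range(1,N) if S[i,4]>12]
def tipcheck(gap):
    c=bot.camera("scene"); o=bot.get_obs(); p=np.array(o["ee_pos"]); y=np.radians(o["tcp_rot"][2])
    R=np.array([[np.cos(y),-np.sin(y)],[np.sin(y),np.cos(y)]])
    for S,ce in teal(c): print("teal",S,ce.round(1))
    for s in(1,-1):
        for zb in(-.006,-.003,0):
            q=proj(c,[[*(p[:2]+R@[l-.072,s*(gap/2+.004)]),p[2]+zb+h] for l in(.129,.171) for h in(0,.024)])
            print("pred",s,zb,q.min(0).round(1),q.max(0).round(1),q.mean(0).round(1))
E
python3 -c "
from tipc import *
tipcheck(.046)"
```

```text
teal [116 180  19   8  62] [123.8 184.5]
teal [276 180  11   8  44] [279.9 183.7]
teal [265 185  10   8  53] [269.2 188.5]
teal [293 187   5  11  37] [294.9 193.1]
pred 1 -0.006 [263.  183.7] [274.1 194.3] [268.6 188.9]
pred 1 -0.003 [263.  182.7] [274.1 193.3] [268.6 188. ]
pred 1 0 [263.  181.8] [274.1 192.3] [268.5 187. ]
pred -1 -0.006 [274.6 178.8] [285.6 189.1] [280.1 183.9]
pred -1 -0.003 [274.6 177.9] [285.6 188.1] [280.1 183. ]
pred -1 0 [274.6 176.9] [285.6 187.2] [280.1 182. ]
```

{"method": "send_rows", "body": {
  "moves": [0.24,0.94,0.08,0,0,-0.024,-0.123,0.24,0.94,0.08,0,0,-0.024,-0.123,0.24,0.94,0.08,0,0,-0.024,-0.123,0.24,0.94,0.08,0,0,-0.024,-0.123,0.24,0.94,0.08,0,0,-0.024,-0.123,0.24,0.94,0.08,0,0,-0.024,-0.123,0.24,0.94,0.08,0,0,-0.024,-0.123,0.24,0.94,0.08,0,0,-0.024,-0.123]
}}

```text
time: 7.72
ee_pos: [0.5013, 0.0592, 0.1069]
tcp_rot: [-175.7, 0.0, 4.3]
wrist_force: [0.1, 0.1, -1.2]
opening: 0.0478
grasp_force: 4.9
```

{"method": "send_rows", "body": {
  "moves": [0.24,0.94,0,0,0,-0.024,-0.123,0.24,0.94,0,0,0,-0.024,-0.123,0.24,0.94,0,0,0,-0.024,-0.123,0.22,0.94,0,0,0,-0.024,-0.123,0,0,-0.5,0,0,0,-0.123,0,0,0,0,0,0,-0.123]
}}

```text
time: 8.48
ee_pos: [0.5288, 0.1029, 0.0927]
tcp_rot: [-173.6, 0.2, 7.7]
wrist_force: [-1.0, -1.3, -1.1]
opening: 0.0482
grasp_force: 4.9
```

Run:
```python
from tipc import *
tipcheck(.046)
c=bot.camera("scene"); b=(150,170,250,270); cv2.imwrite("pics/r1.png",cv2.resize(c["color"][b[1]:b[3],b[0]:b[2],::-1],(600,600),interpolation=cv2.INTER_CUBIC))
```

```text
teal [116 180  19   8  58] [123.9 184.7]
teal [211 189  21  12 109] [219.5 195.1]
teal [236 197  13   9  46] [244.2 201.9]
pred 1 -0.006 [209.7 192.3] [222.3 202.6] [216.1 197.4]
pred 1 -0.003 [209.7 191.3] [222.3 201.6] [216.  196.4]
pred 1 0 [209.6 190.3] [222.2 200.7] [215.9 195.4]
pred -1 -0.006 [220.9 186.4] [233.2 196.4] [227.1 191.4]
pred -1 -0.003 [220.8 185.4] [233.1 195.4] [227.  190.4]
pred -1 0 [220.8 184.4] [233.1 194.5] [226.9 189.4]
```

View pics/r1.png

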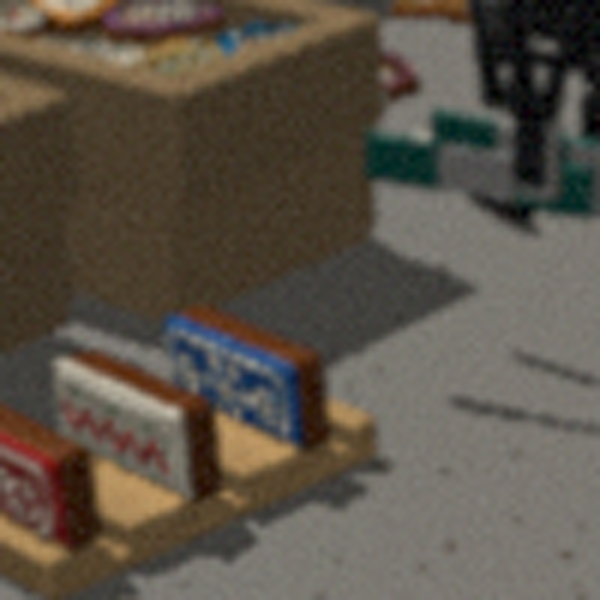

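```bash
python3 -c "
from workcell import bot
import numpy as np
np.set_printoptions(precision=2,suppress=True)
o=bot.get_obs()
for k in ('q','qd','joint_efforts','ee_pos','tcp_rot','wrist_force','torque'):print(k,o[k])"
```

```text
q [  7.61   3.03  -7.35  79.73   6.41 179.94]
qd [-0.09 -0.39  0.58  0.01  0.04 -0.11]
joint_efforts [  0.17 -49.88  46.66  -0.02   0.39   0.  ]
ee_pos [0.53 0.1  0.09]
tcp_rot [-173.59    0.1     7.66]
wrist_force [-0.4   0.79 -1.78]
torque [-0.17 -0.01 -0.03]
```

The last joint (q6) has reached its 180° stop, so the tool must be turned half round on the tongs. I'll level the tool, set the tongs down at mid-bench, spin 180° and regrip.

{"method": "send_rows", "body": {
  "moves": [-0.63,-0.8,0,0,0,0,-0.123,-0.63,-0.8,0,-0.185,-0.025,0,-0.123,-0.63,-0.8,-0.3,-0.185,-0.025,0,-0.123,-0.63,-0.8,-0.6,-0.185,-0.025,0,-0.123,-0.63,-0.8,-0.8,-0.185,-0.025,0,-0.123,0,0,-0.8,0,0,0,-0.123,0,0,0,0,0,0,-0.123]
}}

```text
time: 9.45
ee_pos: [0.45, 0.0028, 0.0312]
tcp_rot: [-180.0, 0.1, 7.6]
wrist_force: [-0.1, -0.9, -0.6]
opening: 0.048
grasp_force: 4.9
```

{"method": "send_rows", "body": {
  "moves": [0,0,-0.6,0,0,0,-0.123,0,0,-0.4,0,0,0,-0.123,0,0,0,0,0,0,-0.123,0,0,0,0,0,0,-0.33,0,0,0,0,0,0,-0.7,0,0,0,0,0,0,-1,0,0,0.5,0,0,0,-1,0,0,1,0,0,0,-1]
}}

```text
time: 10.45
ee_pos: [0.4505, 0.0031, 0.0449]
tcp_rot: [-180.0, 0.1, 7.7]
wrist_force: [-0.1, -0.3, 0.6]
opening: 0.0854
grasp_force: 0.0
```

{"method": "send_rows", "body": {
  "moves": [0,0,1,0,0,0.2,-1,0,0,0,0,0,1,-1,0,0,0,0,0,1,-1,0,0,0,0,0,1,-1,0,0,0,0,0,1,-1,0,0,0,0,0,1,-1,0,0,0,0,0,1,-1,0,0,0,0,0,1,-1]
}}

```text
time: 11.45
ee_pos: [0.4512, 0.0031, 0.0705]
tcp_rot: [179.9, 0.0, 69.8]
wrist_force: [0.2, 1.0, 0.8]
opening: 0.0855
grasp_force: 0.0
```

{"method": "send_rows", "body": {
  "moves": [0,0,0,0,0,1,-1,0,0,0,0,0,1,-1,0,0,0,0,0,1,-1,0,0,0,0,0,1,-1,0,0,0,0,0,1,-1,0,0,0,0,0,1,-1,0,0,0,0,0,1,-1,0,0,0,0,0,1,-1]
}}

```text
time: 12.45
ee_pos: [0.4512, 0.0031, 0.0704]
tcp_rot: [180.0, 0.1, 138.6]
wrist_force: [-0.5, -0.8, 0.2]
opening: 0.0855
grasp_force: 0.0
```

{"method": "send_rows", "body": {
  "moves": [0,0,0,0,0,1,-1,0,0,0,0,0,1,-1,0,0,0,0,0,1,-1,0,0,0,0,0,1,-1,0,0,0,0,0,1,-1,0,0,-0.7,0,0,0.71,-1,0,0,-1,0,0,0,-1,0,0,-0.6,0,0,0,-1]
}}

```text
time: 13.45
ee_pos: [0.4509, 0.0031, 0.0117]
tcp_rot: [180.0, 0.0, -172.6]
wrist_force: [0.1, 0.8, -0.3]
opening: 0.0855
grasp_force: 0.0
```

{"method": "send_rows", "body": {
  "moves": [0,0,-0.34,0,0,0,-1,0,0,0,0,0,0,-0.33,0,0,0,0,0,0,-0.33,0,0,0,0,0,0,-0.123,0,0,0,0,0,0,-0.123,0,0,0.4,0,0,0,-0.123,0,0,1,0,0,0,-0.123,0,0,1,0,0,0,-0.123]
}}

```text
time: 14.45
ee_pos: [0.4508, 0.0031, 0.0646]
tcp_rot: [180.0, 0.0, -172.6]
wrist_force: [0.7, -0.7, -0.6]
opening: 0.0477
grasp_force: 4.9
```

```bash
sed -i 's/y=np.radians(o\["tcp_rot"\]\[2\])/y=np.radians(o["tcp_rot"][2]+180)/' tipc.py; python3 -c "
from tipc import *
tipcheck(.046); print(bot.get_obs()['q'].round(1))"
```

```text
teal [115 180  20   8  66] [123.5 184.5]
teal [255 193  20  12 119] [264.5 198.7]
teal [287 203   6   7  35] [289.9 206.2]
pred 1 -0.006 [253.5 195.6] [266.1 205.8] [259.8 200.7]
pred 1 -0.003 [253.4 194.7] [266.  204.8] [259.8 199.7]
pred 1 0 [253.4 193.7] [266.  203.9] [259.7 198.7]
pred -1 -0.006 [263.2 189.8] [275.5 199.6] [269.4 194.7]
pred -1 -0.003 [263.2 188.9] [275.5 198.7] [269.3 193.8]
pred -1 0 [263.1 187.9] [275.5 197.8] [269.3 192.8]
[  0.4  -8.8 -21.4  77.1   0.   -7. ]
```

{"method": "send_rows", "body": {
  "moves": [0.26,0.91,0.45,0,0,-0.124,-0.123,0.26,0.91,0.45,0,0,-0.124,-0.123,0.26,0.91,0.45,0,0,-0.124,-0.123,0.26,0.91,0.45,0,0,-0.124,-0.123,0.26,0.91,0,0,0,-0.124,-0.123,0.26,0.91,0,0,0,-0.124,-0.123,0.26,0.91,0,0,0,-0.124,-0.123,0.26,0.91,0,0,0,-0.124,-0.123]
}}

```text
time: 15.5
ee_pos: [0.5031, 0.1858, 0.1084]
tcp_rot: [-180.0, 0.0, 178.8]
wrist_force: [-0.3, -0.5, -0.7]
opening: 0.048
grasp_force: 4.9
```

{"method": "send_rows", "body": {
  "moves": [0.26,0.91,0,0,0,-0.124,-0.123,0.26,0.91,0,0,0,-0.124,-0.123,0.26,0.88,-0.3,0,0,-0.124,-0.123,0,0,-0.4,0,0,0,-0.123,0,0,-0.3,0,0,0,-0.123,0,0,0,0,0,0,-0.123]
}}

```text
time: 16.25
ee_pos: [0.522, 0.2517, 0.0827]
tcp_rot: [-180.0, -0.0, 175.6]
wrist_force: [-0.0, 0.1, -0.5]
opening: 0.0481
grasp_force: 4.9
```

Run:
```python
from tipc import *
tipcheck(.046)
c=bot.camera("scene"); b=(150,170,250,270); cv2.imwrite("pics/r2.png",cv2.resize(c["color"][b[1]:b[3],b[0]:b[2],::-1],(600,600),interpolation=cv2.INTER_CUBIC))
```

```text
teal [116 181  19   7  61] [124.  184.8]
teal [177 211  10  10  72] [181.7 215.5]
teal [203 213   8  16  61] [207.4 222.5]
pred 1 -0.006 [176.2 210.1] [187.  222.4] [181.6 216.2]
pred 1 -0.003 [176.1 209. ] [186.9 221.4] [181.5 215.2]
pred 1 0 [176. 208.] [186.8 220.3] [181.4 214.1]
pred -1 -0.006 [192.  204.1] [202.7 216.1] [197.3 210.1]
pred -1 -0.003 [191.9 203.1] [202.6 215.1] [197.3 209. ]
pred -1 0 [191.8 202.1] [202.5 214. ] [197.2 208. ]
```

View pics/r2.png

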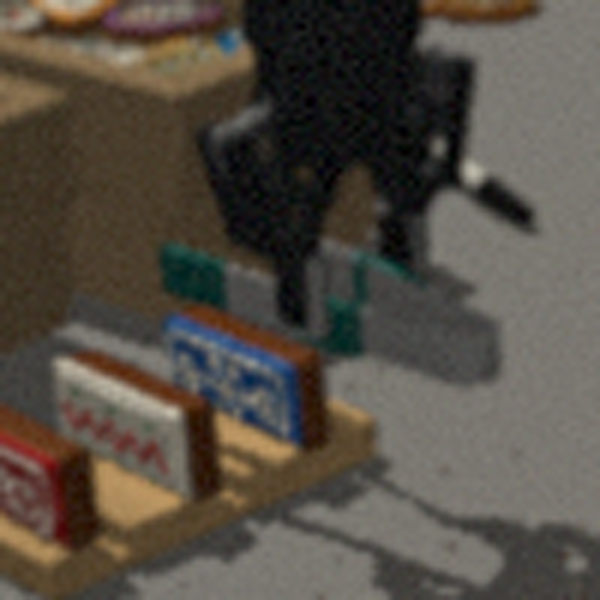

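Tongs hang above the blue bar and straddle it; the left tip is at crop (195,272) and the bar's icing at (235,380). Next I descend and squeeze.

{"method": "send_rows", "body": {
  "moves": [0,0,-1,0,0,0,-0.123,0,0,-0.7,0,0,0,-0.123,0,0,-0.45,0,0,0,-0.123,0,0,0,0,0,0,-0.123],
  "squeeze": 35
}}

```text
time: 16.85
ee_pos: [0.522, 0.2523, 0.0289]
tcp_rot: [-180.0, -0.0, 175.7]
wrist_force: [-0.3, -0.0, -0.8]
opening: 0.0479
grasp_force: 4.9
```

{"method": "send_rows", "body": {
  "moves": [0,0,0,0,0,0,0,0,0,0,0,0,0,0.06,0,0,0,0,0,0,0.12,0,0,0,0,0,0,0.4,0,0,0,0,0,0,0.4]
}}

```text
time: 17.48
ee_pos: [0.5227, 0.2527, 0.03]
tcp_rot: [180.0, 0.1, 175.7]
wrist_force: [0.2, 0.6, 2.3]
opening: 0.0383
grasp_force: 35.2
```

{"method": "send_rows", "body": {
  "moves": [0,0,0.4,0,0,0,0.4,0,0,0.6,0,0,0,0.4,0,0,0.7,0,0,0,0.4,0,0,0.7,0,0,0,0.4,0,0,0,0,0,0,0.4]
}}

```text
time: 18.1
ee_pos: [0.5234, 0.253, 0.0919]
tcp_rot: [179.9, 0.2, 175.7]
wrist_force: [-0.1, -0.1, -0.6]
opening: 0.0385
grasp_force: 35.3
```

{"method": "send_rows", "body": {
  "moves": [-0.35,-0.85,0,0,0,0.134,0.4,-0.35,-0.85,0,0,0,0.134,0.4,-0.35,-0.85,0,0,0,0.134,0.4,-0.35,-0.85,0,0,0,0.134,0.4,-0.35,-0.85,0,0,0,0.134,0.4,-0.35,-0.85,0,0,0,0.134,0.4,-0.35,-0.85,0,0,0,0.134,0.4,-0.35,-0.85,0,0,0,0.134,0.4]
}}

```text
time: 19.1
ee_pos: [0.4519, 0.0819, 0.0892]
tcp_rot: [-180.0, 0.0, -175.1]
wrist_force: [0.8, -0.1, -0.7]
opening: 0.0381
grasp_force: 35.4
```

Run:
```python
from tipc import *
c=bot.camera("scene"); b=(200,160,300,260); cv2.imwrite("pics/r3.png",cv2.resize(c["color"][b[1]:b[3],b[0]:b[2],::-1],(600,600),interpolation=cv2.INTER_CUBIC))
o=bot.get_obs(); print(o["ee_pos"],o["tcp_rot"],o["q"],o["opening"],o["grasp_force"])
```

```text
[0.45094345 0.08020254 0.08921288] [-1.79942674e+02 -3.90223120e-02 -1.75065128e+02] [ 1.01182172e+01 -8.00690958e+00 -1.83343549e+01  7.97165964e+01
 -5.35662374e-02  5.18334610e+00] 0.03796558837515676 35.43784832814708
```

View pics/r3.png

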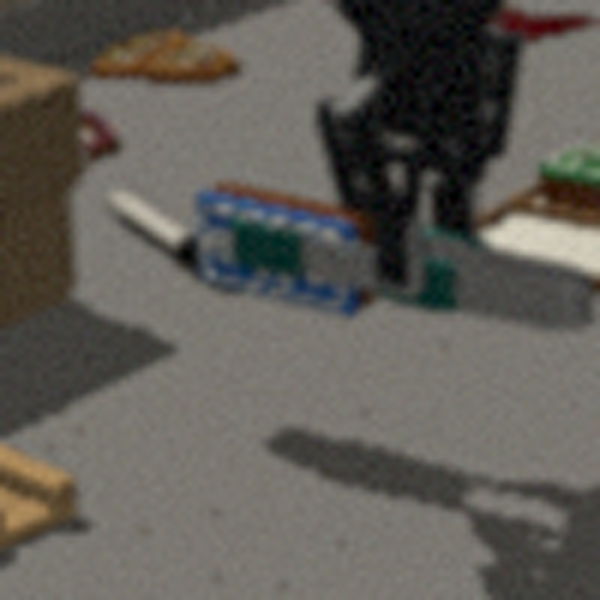

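The bar is held level, centred in the tips (bar crop 200–358, tip 268). I set it down and open the tongs partway.

{"method": "send_rows", "body": {
  "moves": [0,0,-1,0,0,0,0.4,0,0,-1,0,0,0,0.4,0,0,-0.4,0,0,0,0.4,0,0,-0.2,0,0,0,0.4,0,0,-0.06,0,0,0,0.4,0,0,0,0,0,0,0.4]
}}

```text
time: 19.9
ee_pos: [0.4529, 0.0827, 0.0238]
tcp_rot: [180.0, 0.1, -175.1]
wrist_force: [0.2, -0.0, -1.0]
opening: 0.0382
grasp_force: 35.4
```

{"method": "send_rows", "body": {
  "moves": [0,0,0,0,0,0,0.08,0,0,0,0,0,0,0,0,0,0,0,0,0,-0.1,0,0,0,0,0,0,-0.25,0,0,0,0,0,0,-0.33,0,0,0,0,0,0,-0.33]
}}

```text
time: 20.65
ee_pos: [0.4525, 0.0826, 0.0231]
tcp_rot: [180.0, 0.0, -175.1]
wrist_force: [0.8, 0.6, -1.1]
opening: 0.0566
grasp_force: 3.3
```

Run:
```python
from fit import *
np.set_printoptions(precision=4,suppress=True)
C={"scene":bot.camera("scene"),"top":bot.camera("top")}
for n in C:
    t=bot.trace(n,"blue_bar")
    if t: print(n,t[0]["p"],t[0]["extent"],t[0]["region"].sum())
    print(bot.landmark_of(n,"blue_bar")[:1])
q=proj(C["scene"],box((.529,.087,.085),(.09,.024,.046),.023)); print(q.min(0),q.max(0))
b=(200,160,300,260); cv2.imwrite("pics/r4.png",cv2.resize(C["scene"]["color"][b[1]:b[3],b[0]:b[2],::-1],(500,500),interpolation=cv2.INTER_CUBIC))
```

```text
scene 0.6 [233.4, 213.0, 260.6, 233.1] 240
[{'pixel': [246.5, 221.8], 'p': 0.77}]
top 0.69 [164.7, 144.7, 174.8, 179.6] 399
[]
[233.7022 210.1818] [264.7745 234.2416]
```

View pics/r4.png

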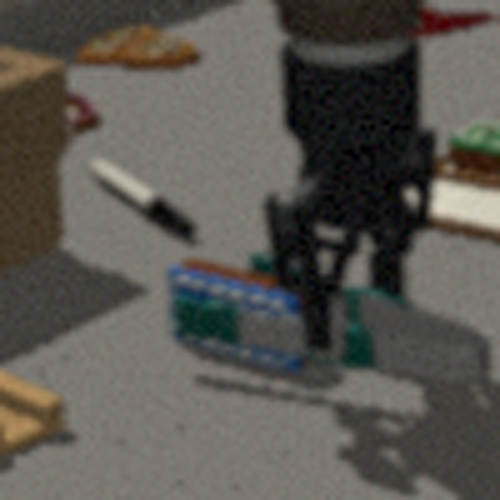

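The bar stands free between the opened tips, at crop (235,320). I raise the tongs and push its top over towards -y.

{"method": "send_rows", "body": {
  "moves": [0,0,0.72,0,0,0,-0.33,0.06,-0.7,0,0,0,0,-0.33,0.03,-0.33,0,0,0,0,-0.33,0.03,-0.33,0,0,0,0,-0.33,0.03,-0.33,0,0,0,0,-0.33,0.03,-0.35,0,0,0,0,-0.33,0,0,0,0,0,0,-0.33,0,0,0,0,0,0,-0.33]
}}

```text
time: 21.95
ee_pos: [0.4569, 0.0316, 0.0411]
tcp_rot: [180.0, 0.0, -175.1]
wrist_force: [0.2, -0.5, -0.7]
opening: 0.0568
grasp_force: 3.3
```

Run:
```python
from fit import *
np.set_printoptions(precision=4,suppress=True)
c=bot.camera("scene")
t=bot.trace("scene","blue_bar")
if t: print(t[0]["p"],t[0]["extent"],t[0]["region"].sum())
b=(200,160,300,260); cv2.imwrite("pics/r5.png",cv2.resize(c["color"][b[1]:b[3],b[0]:b[2],::-1],(500,500),interpolation=cv2.INTER_CUBIC))
for y in(.01,.03,.05): 
    q=proj(c,box((.532,y,.085),(.09,.046,.024),.012)); print(y,q.min(0),q.max(0))
```

```text
0.81 [241.5, 216.8, 274.1, 228.4] 285
0.01 [248.3719 207.3559] [282.1807 226.0712]
0.03 [243.9862 209.4341] [278.1174 228.4363]
0.05 [239.5165 211.5516] [273.9745 230.8481]
```

View pics/r5.png

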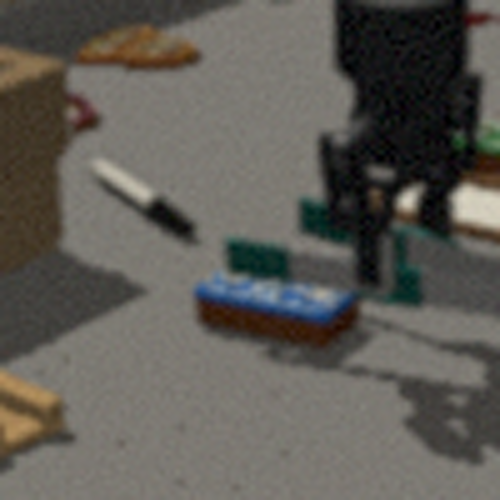

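The bar now lies icing up at crop (275,310), about px (255,222). I lift the tongs clear and fit its pose.

{"method": "send_rows", "body": {
  "moves": [0,0,0.8,0,0,0,-0.33,0,0.1,1,0,0,0,-0.33,0,0.2,0.4,0,0,0,-0.33,0,0,0,0,0,0,-0.33]
}}

```text
time: 22.55
ee_pos: [0.4573, 0.0395, 0.0964]
tcp_rot: [180.0, 0.1, -175.1]
wrist_force: [0.1, 0.9, -1.6]
opening: 0.0565
grasp_force: 3.3
```

Run:
```python
from fit import *
np.set_printoptions(precision=4,suppress=True)
C={n:bot.camera(n) for n in("scene","top")}
M={}
for n in C:
    t=bot.trace(n,"blue_bar")
    if t: print(n,t[0]["p"],t[0]["extent"],t[0]["region"].sum()); M[n]=t[0]["region"].astype(np.float32)
print(fit(C,{"scene":M["scene"]},(.53,.048,.085),(.09,.046,.024),.012), fit(C,{"scene":M["scene"]},(.53,.048,.085),(.09,.046,.024),.012,True))
# colour mask: blue/white icing + brown, by saturation vs grey bench
c=C["scene"]; h=cv2.cvtColor(c["color"],cv2.COLOR_RGB2HSV); B=((h[:,:,0]>100)&(h[:,:,0]<130)&(h[:,:,1]>110)); v,u=np.nonzero(B&(M["scene"]>0)); 
print("icing ext",u.min(),u.max(),v.min(),v.max())
from tipc import tipcheck; tipcheck(.066); o=bot.get_obs(); print(o["ee_pos"])
```

```text
scene 0.78 [239.4, 215.4, 272.1, 228.8] 397
(array([0.5361, 0.0464, 0.1303]), np.float64(0.13051825761795044)) (array([ 0.5405,  0.0455,  0.0963, -0.0014]), np.float64(0.1257418990135193))
icing ext 240 270 215 224
teal [116 180  19   8  62] [124.1 184.7]
teal [259 184  11   8  45] [262.8 187.8]
teal [275 190   7  14  50] [278.6 197.8]
teal [244 192  11   7  67] [248.9 195. ]
pred 1 -0.006 [242.3 190.7] [254.8 201.3] [248.6 196. ]
pred 1 -0.003 [242.3 189.7] [254.7 200.3] [248.5 195. ]
pred 1 0 [242.2 188.7] [254.7 199.3] [248.5 194. ]
pred -1 -0.006 [257.2 183. ] [269.3 193.1] [263.3 188. ]
pred -1 -0.003 [257.2 182. ] [269.3 192.1] [263.2 187. ]
pred -1 0 [257.1 181. ] [269.2 191.2] [263.2 186.1]
[0.4566 0.039  0.0953]
```

{"method": "send_rows", "body": {
  "moves": [0,0,-1,0,0,0.08,-0.33,0,0,-1,0,0,0,-0.33,0,0,-0.8,0,0,0,-0.33,0,0,-0.43,0,0,0,-0.33,0,0,0,0,0,0,-0.33,0,0,0,0,0,0,-0.25,0,0,0,0,0,0,-0.17,0,0,0,0,0,0,-0.12]
}}

```text
time: 23.8
ee_pos: [0.4575, 0.0391, 0.0161]
tcp_rot: [180.0, 0.1, -174.4]
wrist_force: [1.3, 0.6, 1.4]
opening: 0.0508
grasp_force: 36.2
```

{"method": "send_rows", "body": {
  "moves": [0,0,0,0,0,0,-0.05,0,0,0,0,0,0,0.15,0,0,0,0,0,0,0.15,0,0,0.4,0,0,0,0.15,0,0,0.6,0,0,0,0.15,0,0,0.6,0,0,0,0.15,0,0,0,0,0,0,0.15]
}}

```text
time: 24.68
ee_pos: [0.4579, 0.0392, 0.0571]
tcp_rot: [180.0, 0.2, -174.4]
wrist_force: [0.8, -0.5, -1.2]
opening: 0.0509
grasp_force: 36.6
```

Run:
```python
from fit import *
np.set_printoptions(precision=4,suppress=True)
C={"scene":bot.camera("scene"),"top":bot.camera("top")}; c=C["scene"]
o=bot.get_obs(); print(o["ee_pos"],o["tcp_rot"],o["opening"],o["grasp_force"])
t=bot.trace("scene","blue_bar"); M=t[0]["region"].astype(np.float32); print(t[0]["p"],t[0]["extent"],M.sum())
z=o["ee_pos"][2]-.0145+.012
for x in(.53,.536,.542):
    q=proj(c,box((x,.046,.1),(.09,.046,.024),z)); print(x,q.min(0),q.max(0))
M2={}
for n in C:
    t=bot.trace(n,"liner"); print(n,t[0]["p"],t[0]["extent"]) if t else 0
    if t: M2[n]=t[0]["region"].astype(np.float32)
if "top" in M2: print(fit(C,{"top":M2["top"]},(.555,-.158,.085),(.098,.064,.0002),.002))
if "scene" in M2: print(fit(C,{"scene":M2["scene"]},(.555,-.158,.085),(.098,.064,.0002),.002))
b=(200,160,320,250); cv2.imwrite("pics/r6.png",cv2.resize(c["color"][b[1]:b[3],b[0]:b[2],::-1],(480,360),interpolation=cv2.INTER_CUBIC))
```

```text
[0.4571 0.0391 0.0555] [ 179.9982    0.0651 -174.4335] 0.050577244507624596 36.60401724628173
0.49 [299.9, 176.9, 330.8, 187.3] 238.0
0.53 [240.2315 198.6454] [275.0699 217.3694]
0.536 [238.683  198.2259] [273.4401 216.8852]
0.542 [237.1418 197.8083] [271.8177 216.4032]
scene 0.45 [286.6, 196.5, 305.9, 204.5]
top 0.72 [319.6, 163.2, 344.4, 198.2]
(array([ 0.5521, -0.1595,  0.0858]), np.float64(0.06809437274932861))
(array([ 0.5585, -0.1659,  0.0653]), np.float64(0.5438894033432007))
```

View pics/r6.png

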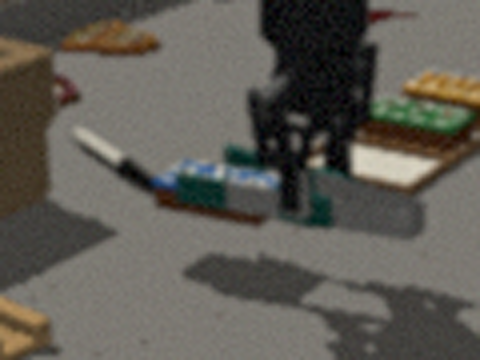

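Run:
```python
from tipc import *
from fit import box
np.set_printoptions(precision=1,suppress=True)
c=bot.camera("scene"); h=cv2.cvtColor(c["color"],cv2.COLOR_RGB2HSV); B=((h[:,:,0]>100)&(h[:,:,0]<130)&(h[:,:,1]>110)).astype(np.uint8); B[:180]=0
N,L,S,ce=cv2.connectedComponentsWithStats(B)
print([ (S[i],ce[i]) for i in range(1,N) if S[i,4]>4])
for zb in(0,.041):
  print("corners top, bottom",proj(c,box((.536,.046,.1),(.09,.046,.024),.012+zb)))
tipcheck(.046)
for q in("blue_bar",):
    print([(t["extent"],t["p"]) for t in bot.trace("scene",q)])
```

```text
[(array([102, 180,  16,   5,  45], dtype=int32), array([109.3, 181.9])), (array([237, 205,   8,   3,  15], dtype=int32), array([240.8, 206.3])), (array([ 65, 281,  15,  12,  43], dtype=int32), array([ 70. , 286.6])), (array([ 84, 280,   4,   3,   7], dtype=int32), array([ 85.3, 281.3])), (array([ 52, 294,   6,   4,  12], dtype=int32), array([ 54.3, 295.6]))]
corners top, bottom [[273.8 224.2]
 [273.6 216.7]
 [265.2 230. ]
 [265.  222.3]
 [248.6 218.2]
 [248.3 210.9]
 [239.7 223.6]
 [239.4 216.2]]
corners top, bottom [[273.4 211.4]
 [273.3 203.7]
 [264.8 216.9]
 [264.6 209.1]
 [248.  205.7]
 [247.7 198.2]
 [239.1 210.9]
 [238.7 203.3]]
teal [116 180  19   8  62] [123.7 184.6]
teal [257 198  10   6  32] [261.4 200.2]
teal [245 205  12   8  76] [250.2 208.4]
teal [277 209   6   8  34] [279.9 213. ]
pred 1 -0.006 [244.8 202.9] [257.2 213.4] [251.  208.1]
pred 1 -0.003 [244.8 201.9] [257.2 212.4] [251.  207.1]
pred 1 0 [244.7 201. ] [257.2 211.4] [251.  206.2]
pred -1 -0.006 [255.4 196.9] [267.5 207.1] [261.5 202. ]
pred -1 -0.003 [255.3 196. ] [267.5 206.1] [261.4 201. ]
pred -1 0 [255.3 195. ] [267.5 205.2] [261.4 200.1]
[([237.8, 203.4, 269.2, 216.3], 0.66)]
```

The bar is level and icing up in the tips (crop (215,190)). Moving over the empty bay.

{"method": "send_rows", "body": {
  "moves": [0.08,-0.6,0.1,0,0,-0.07,0.15,0.08,-1,0,0,0,0,0.15,0.08,-1,0,0,0,0,0.15,0.08,-1,0,0,0,0,0.15,0.08,-1,0,0,0,0,0.15,0.08,-1,0,0,0,0,0.15,0.08,-1,0,0,0,0,0.15,0.08,-1,0,0,0,0,0.15]
}}

```text
time: 26.08
ee_pos: [0.4728, -0.1526, 0.058]
tcp_rot: [-180.0, 0.1, -175.1]
wrist_force: [0.6, 0.2, -2.1]
opening: 0.051
grasp_force: 36.7
```

{"method": "send_rows", "body": {
  "moves": [0.02,-0.6,0,0,0,0,0.15,0,0,0,0,0,0,0.15]
}}

```text
time: 26.32
ee_pos: [0.4732, -0.1669, 0.0578]
tcp_rot: [180.0, 0.0, -175.1]
wrist_force: [0.5, 0.2, -2.1]
opening: 0.0507
grasp_force: 36.7
```

```bash
cat > chk.py <<'E'
from fit import *
from tipc import tipcheck
np.set_printoptions(precision=4,suppress=True)
C={n:bot.camera(n) for n in("scene","top")}; o=bot.get_obs(); print(o["ee_pos"],o["tcp_rot"],o["opening"],o["grasp_force"])
z=o["ee_pos"][2]-.0155+.012
for n in C:
    for t in bot.trace(n,"blue_bar")[:2]:
        print(n,t["p"],t["extent"],t["region"].sum())
        if t["p"]>.4:
            try: print(fit(C,{n:t["region"].astype(np.float32)},(.553,-.159,.085),(.09,.046,.024),z))
            except Exception as e: print(e)
    X=box((.553,-.159,.086),(.09,.046,.024),z); q=proj(C[n],X); print("pred",q.min(0),q.max(0))
E
python3 chk.py
```

```text
[ 0.4733 -0.1657  0.0578] [ 179.9796    0.0353 -175.0555] 0.05071929941042664 36.72074178582989
scene 0.57 [278.4, 178.4, 300.1, 190.6] 135
(array([ 0.557 , -0.1545,  0.1523]), np.float64(0.6297250986099243))
pred [276.9315 177.9463] [308.2858 193.9391]
top 0.76 [321.9, 157.5, 337.5, 191.0] 328
(array([ 0.5571, -0.1557,  0.086 ]), np.float64(0.465798020362854))
pred [322.7346 157.1987] [344.6698 192.5931]
```

{"method": "send_rows", "body": {
  "moves": [0,0,-0.8,0,0,0,0.15,0,0,-0.4,0,0,0,0.15,0,0,-0.25,0,0,0,0.15,0,0,-0.1,0,0,0,0.15,0,0,0,0,0,0,0.15]
}}

```text
time: 27.15
ee_pos: [0.4736, -0.1659, 0.0194]
tcp_rot: [-180.0, 0.1, -175.0]
wrist_force: [1.0, -0.7, -1.2]
opening: 0.0503
grasp_force: 36.7
```

{"method": "send_rows", "body": {
  "moves": [0,0,-0.06,0,0,0,0.15,0,0,0,0,0,0,0,0,0,0,0,0,0,-0.15,0,0,0,0,0,0,-0.2,0,0,0,0,0,0,-0.26,0,0,0,0,0,0,-0.33,0,0,0,0,0,0,-0.33]
}}

```text
time: 28.02
ee_pos: [0.4734, -0.1658, 0.0174]
tcp_rot: [180.0, 0.0, -175.0]
wrist_force: [-0.0, 0.7, -0.6]
opening: 0.0565
grasp_force: 3.3
```

{"method": "send_rows", "body": {
  "moves": [0,0,0.3,0,0,0,-0.33,0,0,0.7,0,0,0,-0.33,0,0,1,0,0,0,-0.33,0,0,0.8,0,0,0,-0.33,-0.3,1,0,0,0,0,-0.33,-0.3,1,0,0,0,0,-0.33,-0.3,1,0,0,0,0,-0.33,-0.3,1,0,0,0,0,-0.33]
}}

```text
time: 29.02
ee_pos: [0.4435, -0.0652, 0.0891]
tcp_rot: [-180.0, 0.1, -175.0]
wrist_force: [0.1, -0.1, -0.7]
opening: 0.057
grasp_force: 3.3
```

Run:
```python
from fit import *
np.set_printoptions(precision=4,suppress=True)
C={n:bot.camera(n) for n in("scene","top")}; o=bot.get_obs(); print(o["ee_pos"],o["tcp_rot"],o["opening"],o["grasp_force"])
M={}
for n in C:
    for t in bot.trace(n,"blue_bar")[:2]:
        print(n,t["p"],t["extent"],t["region"].sum())
        if n not in M: M[n]=t["region"].astype(np.float32)
for n in M: print(n,fit(C,{n:M[n]},(.553,-.159,.085),(.09,.046,.024),.014))
print(fit(C,M,(.553,-.159,.085),(.09,.046,.024),.014,True))
t=bot.trace("top","blue_bar")
```

```text
[ 0.4433 -0.0644  0.0891] [ 179.9928    0.1307 -174.926 ] 0.056708268310553964 3.303033121593444
scene 0.77 [280.0, 192.8, 306.0, 204.1] 252
scene (array([ 0.558 , -0.1602,  0.1755]), np.float64(0.2971368432044983))
(array([ 0.5591, -0.1646,  0.1154, -0.0031]), np.float64(0.29682594537734985))
```

{"method": "send_rows", "body": {
  "moves": [0,1,-0.4,0,0,0,-0.33,0,1,-0.6,0,0,0,-0.33,0,1,-0.8,0,0,0,-0.33,0,0.8,-0.8,0,0,0,-0.33,0,0,-0.45,0,0,0,-0.33,0,0,-0.2,0,0,0,-0.33,0,0,0,0,0,0,-0.33]
}}

```text
time: 30.15
ee_pos: [0.4437, 0.0283, 0.0066]
tcp_rot: [-180.0, 0.0, -175.1]
wrist_force: [-0.5, -0.3, -0.6]
opening: 0.057
grasp_force: 3.3
```

{"method": "send_rows", "body": {
  "moves": [0,0,-0.08,0,0,0,-0.33,0,0,0,0,0,0,-0.33,0,0,0,0,0,0,-0.45,0,0,0,0,0,0,-0.6,0,0,0,0,0,0,-1,0,0,0,0,0,0,-1,0,0,0.5,0,0,0,-1,0,0,1,0,0,0,-1]
}}

```text
time: 31.15
ee_pos: [0.4429, 0.0291, 0.0423]
tcp_rot: [180.0, -0.0, -175.0]
wrist_force: [-0.3, 0.5, 0.5]
opening: 0.0851
grasp_force: 0.0
```

{"method": "send_rows", "body": {
  "moves": [0,0,1,0,0,0,-1,-0.5,0.5,1,0,0,0,-1,-1,1,1,0,0,0,-1,-1,1,1,0,0,0,-1,-1,1,0,0,0,0,-1,-1,1,0,0,0,0,-1,0,1,0,0,0,0,-1,0,1,0,0,0,0,-1]
}}

```text
time: 32.15
ee_pos: [0.3308, 0.1925, 0.1431]
tcp_rot: [180.0, 0.1, -175.0]
wrist_force: [0.4, -0.7, 0.3]
opening: 0.0853
grasp_force: 0.0
```

Run:
```python
from fit import *
from tipc import teal
np.set_printoptions(precision=4,suppress=True)
C={n:bot.camera(n) for n in("scene","top")}; o=bot.get_obs(); print(o["ee_pos"],o["opening"],o["wrist_force"])
M={};ML={}
for n in C:
    for t in bot.trace(n,"blue_bar")[:1]: print(n,t["p"],t["extent"],t["region"].sum()); M[n]=t["region"].astype(np.float32)
for n in M: print(n,fit(C,{n:M[n]},(.553,-.159,.085),(.09,.046,.024),.014))
for n in C:
    for S,ce in teal(C[n]): print(n,S,at(C[n],[ce],.015)[0])
print("rimless tongs:",[ (n,bot.landmark_of(n,"tongs")[:1]) for n in C])
```

```text
[0.3309 0.1931 0.1427] 0.08532878065659294 [-0.4049 -0.5931  0.3736]
scene 0.72 [275.5, 189.1, 305.6, 205.4] 276
top 0.6 [318.8, 163.6, 340.0, 193.2] 553
scene (array([ 0.5593, -0.1594,  0.1287]), np.float64(0.25560688972473145))
top (array([ 0.5542, -0.1578,  0.1376]), np.float64(0.056167662143707275))
scene [116 179  19   9  66] [1.1217 0.0828 0.015 ]
scene [266 212   9   9  49] [0.5192 0.0044 0.015 ]
scene [250 222  11   8  69] [0.5127 0.0809 0.015 ]
scene [276 226  12   9  92] [0.4328 0.0595 0.015 ]
top [ 0 24  3 11 18] [1.0694 0.8763 0.015 ]
top [ 7 25  8 12 17] [1.0592 0.8413 0.015 ]
top [28 24  6  5 14] [1.0722 0.7733 0.015 ]
top [185  49   7   8  28] [0.9554 0.26   0.015 ]
top [175  50  17  19 112] [0.9267 0.2774 0.015 ]
top [277 183   2  12  14] [ 0.5259 -0.0036  0.015 ]
top [249 186   4  12  18] [0.519  0.0743 0.015 ]
top [275 210   3  14  21] [0.4429 0.0021 0.015 ]
top [256 212   4  14  24] [0.4394 0.0554 0.015 ]
rimless tongs: [('scene', [{'pixel': [307.1, 235.5], 'p': 0.79}]), ('top', [])]
```

```bash
python3 -c "
from workcell import bot
print(bot.job_done())"
```

```text
the job is handed in; nothing more can be done
None
```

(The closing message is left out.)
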